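# Mix a bottle on the touch-run mixer

### The job

Take the small vial out of the mixer's sprung ring cradle and stand it upright on the worktop. Then set the glass screw-cap bottle (the slimmer of the two bottles by the mixer) upright in the cradle, press it down against the spring as far as it goes, without ramming it, and finish while still holding it pressed down. Leave the infusion bottle, stamp and steel cup where they stand.

Things in the scene. Friction and masses are not known exactly. Their poses are not given: they have to be found in the camera images.
- mixer: Touch-run mixer, a fixed rounded white box 100 x 110 mm (its x, y) and 50 mm high with a control knob on its front (-x) face. Origin at the centre of its underside, on the worktop; z up. The ring cradle stands on the middle of its top.
- seat (a point): Centre of the inner floor of the mixer's black ring cradle, on which a bottle stands. The cradle is a round cup on a coil spring: bore 60 mm wide and 17 mm deep, floor 5 mm thick, outside 68 mm wide, 73 mm at the flared rim. This point is 75 mm above the worktop when the cradle is up, 59 mm when fully down; the rim is 17 mm above it. z up.
- cradle (a joint): How far the cradle is pressed down, in m: 0 = up, 0.016 = fully down on its stop. Spring: it starts to sink at about 4 N, is fully down at about 11 N (less the bottle's weight of about 1.7 N), and rises again when let go. The bottle's weight alone does not move it.
- vial: The vial as a solid (see vial_mid); origin at the centre of its foot.
- vial_mid (a point): Centre of a small round white vial with a flip-off cap, half-way up: 26 mm diameter, 54 mm high, about 26 g; the straight body reaches up to about 35 mm, the cap on top is 18 mm wide. It starts standing upright and loose in the cradle, not always in its middle. z along its axis, up. Standing on the worktop this point is 27 mm up. The worktop round x = 0.46, y = 0.31 (world, m) is always free for it.
- bottle: The bottle as a solid (see bottle_mid); origin at the centre of its foot.
- bottle_mid (a point): Centre of the glass screw-cap bottle, half-way up: round, body 54 mm diameter, 111 mm high in all, about 170 g. Its round screw cap is 31 mm in diameter and makes up the top 19 mm (from 36.5 to 55.5 mm above this point), good to grip from above. z along its axis, up. Standing on the worktop or seat this point is 55.5 mm above it. It starts upright on the worktop to the left of the mixer; it and the infusion bottle may have changed places.
- infusion: The infusion bottle as a solid; origin at the centre of its foot. Leave alone.
- infusion_mid (a point): Centre, half-way up, of the white plastic infusion bottle: 64 mm diameter, 131 mm high, too wide for the cradle. Stands to the left of the mixer. Leave alone.
- stamp: Name stamp with a black grip, 26 x 42 x 62 mm, standing behind the mixer; origin at the centre of its underside. Leave alone.
- cup: Small steel cup, 56 mm diameter, 64 mm high, at the far left; origin at the centre of its underside. Leave alone.
Not all that is in view belongs to the job. What is shaped like the bottle but pink is not meant.

How it is judged:
On the way, in this order (a step that is already met when the one before it is completed fails the run):
1. the vial stands upright on the worktop, let go (height (world z) of vial_mid between 0.021 and 0.033 m and angle between vial_mid's own z axis and vertical below 0.15 rad and contact force between the fingers and vial below 0.1 N and contact force between vial and mixer below 0.1 N and linear speed of vial below 0.02 m/s), for 0.2 s.
2. the glass bottle is lifted off the worktop (height (world z) of bottle_mid above 0.085 m), for 0.1 s.
3. the glass bottle is upright in the cradle, on its seat (horizontal distance between bottle_mid and seat below 0.009 m and z of bottle_mid in the frame of seat between 0.0505 and 0.0605 m and angle between bottle_mid's own z axis and vertical below 0.12 rad), for 0.1 s.
At the end, for the whole second after the job is handed in: Glass bottle upright in the cradle (within 9 mm of centre, foot within 5 mm of the seat, tilt < 0.12 rad), held by the fingers (> 2 N), cradle pressed down > 12.5 of 16 mm with > 3 N, robot not touching the mixer. Vial upright (0.15 rad) on the worktop, let go, at rest (all of step 1 and all of step 3 and value of joint cradle above 0.0125 m and contact force between the fingers and bottle above 2 N and contact force between bottle and mixer above 3 N and contact force between each of the arm, the fingers and mixer below 0.5 N); the arm keeps its last pose, push and grip.
It fails at once if the bottle is rammed: more than 45 N between bottle and cradle (contact force between bottle and mixer above 45 N).
It fails at once if the glass bottle is tipped over (angle between bottle_mid's own z axis and vertical above 0.8 rad).
It fails at once if the infusion bottle, stamp or cup is displaced by more than 30 mm (distance of any of infusion, stamp, cup from where it was at the start of the episode above 0.03 m).
It also fails if it takes over 72 s, if anything falls off the work surface, if the arm or the gripper's body presses on something with over 40 N, if the wrist force passes 120 N, or if a joint passes its speed limit or range.

### The arm

A 6-joint arm with a two-finger parallel gripper is mounted at the origin on a cart in front of the work surface, level with it; the furniture and walls round the work are solid. World frame = base frame: x ahead of the robot, y to its left, z up, the work surface at z = 0. Lengths are in m, angles in rad, forces in N, time in s.
With the tool pointing down it reaches from about 0.25 to 0.725 m from the base axis. Payload 4 kg.
Tool frame: the origin (TCP) lies on the centre line of the jaws, within the pads' length; the fingertips stand 17 mm ahead of it and the grasp point (between the pads) lies 2 mm behind it; z points along the fingers, y is the line along which they close (so a half turn about z gives the same grasp; the last joint's range is limited). The gripper opens to 85 mm and grips with 20 to 120 N. Pads are 22 mm wide; open, the fingers measure 114 mm over their backs; the gripper's body (76 mm by 85 mm) begins 54 mm behind the grasp point. The pads swing forward as they close: fully open they stand 13 mm farther back than shut.
Start: joints at [-1.137, 0.241, 0.005, 1.335, 0, 1.571], TCP at [0.21, -0.454, 0.214] pointing down, gripper open.
Joint ranges: [-2.72, 2.72], [-1.05, 1.87], [-1.09, 1.28], [-1.99, 2.15], [-1.42, 1.44], [-3.14, 3.14]. Speed limits (rad/s): [2.79, 2.79, 3.14, 3.14, 3.14, 3.14].

### API

Orientations are given as a unit quaternion [x, y, z, w].
In Python, from workcell import get_obs, imaging, order gives the robot as it stands.
- The arm moves only by the tool apply_moves, never from a script. Its argument "targets" is a list that holds one entry, the list of rows, each a list of 5 numbers: the shift along the world's x, y, z in units of 40 mm (1.0 is 40 mm), then the turn about the world's z in degrees, then the gripper command: -1 is shut, 1 is fully open, values between are in proportion. In form: [[[dx, dy, dz, turn, fingers], ...]]. A call has 1 to 8 rows; each row shifts and turns the commanded pose from where the row before left it; what a row does not reach is not made up. A row lasts 1/12 s, in which the tool goes at most 41.7 mm and 7.16 degrees, less where a joint would pass 70% of its speed; a pose out of reach is approached as far as the arm can. A call is refused whole if a number of a shift passes 1 or a number of a turn 7.16, either way. A call with a gripper value outside its range is refused whole. The fingers move at their own pace and stop on an object; the grip force is fixed at half the most. Time passes only in rows, so rows that do not move let the fingers close. It gives the time, the measured TCP pose, the force, the opening and the grip force at its end, in the units of the state.
- get_obs(): the state, without advancing time (a new reading comes with each control period).
- imaging.camera(name): name is "side" or "top"; returns (picture, depth): 420x560x3 uint8, blue, green, red; 420x560 float32, m along the optical axis (not along the pixel's ray), 0 where there is no reading.
- imaging.get_calibration(name): a dict with "camera_matrix" (3x3 intrinsics, pixels), "k1" (the pictures are not rectified: a ray, as slopes to the right and down, at radius r is drawn at 1 + k1 r^2 times it, then the intrinsics apply), "eye" and "rotation" of the camera in the world. Camera axes: x right, y down, z forward; pixel columns grow to the right and rows downward; lengths in m; the calibration is good to about 2 mm. A picture is of the moment at which its call begins. get_calibration takes no time and is no camera call.
- order.job_done(): hands the job in; it is judged then, once.
The state is a dict: "clock": time; "joint_pos": joint angles; "joint_vel": joint speeds; "tau": joint torques, N m; "eef_pos": TCP position; "tool_rot": TCP orientation; "ft_force": force on the tool from outside, world axes, zero at the start; "ft_torque": the same for the moment, N m; "grip_width": finger opening in m; "grasp_force": force on a finger pad.
Only numpy, scipy, OpenCV 4.12 (cv2) and the standard library are available. Lean on these libraries where they do the work, as an engineer would, in place of code of your own. Each camera call takes 0.05 s, during which the arm holds its last target. There are 200 camera calls.

## Working session

There is one attempt and no reset: what is moved stays moved. The work goes in short steps, Python scripts to look and compute and a tool call to move; the robot and the scene stay as the last step left them, time stands still between calls to the robot, and variables do not carry over. Pictures are saved under pics/ and viewed, at most 10 in all, crops included, and the job is handed in when it is done.

Besides the shell and the picture viewer there is one more tool, called after "Request:" by a JSON object that holds its "fn" and its "kwargs", one argument or row to a line. apply_moves: Moves the arm, as the interface text tells. Its arguments: {"type":"object","properties":{"targets":{"type":"array","items":{"type":"array","items":{"type":"array","items":{"type":"number"}}}}},"required":["targets"]}

```bash
mkdir -p pics
cat > h.py <<'E'
import numpy as np, cv2
from workcell import get_obs, imaging, order
def cam(n):
    im,d=imaging.camera(n); return im,d,imaging.get_calibration(n)
def world(c,u,v,d):
    K=np.array(c["camera_matrix"],float);k=np.array([c["k1"],0,0,0],float)
    p=cv2.undistortPoints(np.array([[[u,v]]],float),K,k)[0,0]
    R=np.array(c["rotation"]);return np.array(c["eye"])+R@(np.array([p[0],p[1],1])*d)
def plane(c,u,v,z):
    a=world(c,u,v,1)-np.array(c["eye"]);e=np.array(c["eye"]);return e+a*(z-e[2])/a[2]
E
python3 - <<'E'
from h import *
print(get_obs())
for n in("side","top"):
    im,d,c=cam(n);cv2.imwrite(f"pics/{n}0.png",im);np.savez(f"{n}0.npz",im=im,d=d);print(n,c)
E
```

```text
{'clock': 0.0, 'joint_pos': array([-1.13701517e+00,  2.41405280e-01,  3.69120519e-03,  1.33515999e+00,
       -6.48289241e-06,  1.57077361e+00]), 'joint_vel': array([ 0.00015343, -0.00110624,  0.00014601, -0.00048375,  0.00030143,
        0.0002749 ]), 'tau': array([ 3.77094866e-04, -3.72319186e+01,  2.52408171e+01,  1.68777688e-02,
        1.15189150e-04,  3.96433137e-06]), 'eef_pos': array([ 0.20986988, -0.45308656,  0.21340421]), 'tool_rot': array([ 9.76568326e-01,  2.15205079e-01, -2.26712907e-04, -1.01383671e-03]), 'ft_force': array([-0.59531601, -0.78499537, -0.88928395]), 'ft_torque': array([-0.00601593,  0.03452686, -0.01039862]), 'grasp_force': 0.0, 'grip_width': 0.08526500143400474}
side {'camera_matrix': array([[384.42919208,   0.        , 276.95713702],
       [  0.        , 384.42919208, 210.27170173],
       [  0.        ,   0.        ,   1.        ]]), 'k1': -0.03233390238789332, 'eye': array([ 0.42204121, -0.68174838,  0.6912193 ]), 'rotation': array([ 0.8852065 , -0.0696733 ,  0.03494622, -0.45862167])}
top {'camera_matrix': array([[469.73414808,   0.        , 281.51982589],
       [  0.        , 469.73414808, 204.39552505],
       [  0.        ,   0.        ,   1.        ]]), 'k1': -0.00150430484905843, 'eye': array([0.41975595, 0.17508313, 1.46701754]), 'rotation': array([ 0.71313907, -0.69963572,  0.03715071, -0.02371394])}
```

```bash
sed -i 's/R=np.array(c\["rotation"\])/R=Rotation.from_quat(c["rotation"]).as_matrix()/; 1a from scipy.spatial.transform import Rotation' h.py
python3 - <<'E'
import cv2,numpy as np
a=cv2.imread("pics/side0.png");b=cv2.imread("pics/top0.png")
E
```

```text
(no output)
```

View pics/side0.png

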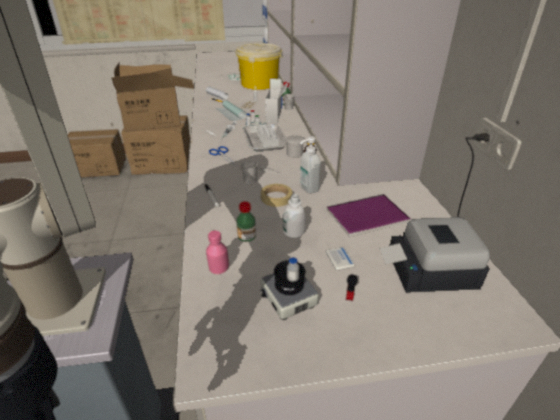

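View pics/top0.png

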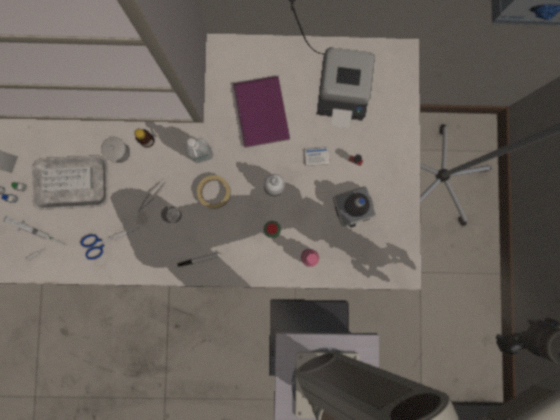

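Side view: the vial is in the black cradle at (292,268). Bottle candidates are the green one with a red cap (246,222), the white infusion bottle (293,216) and the pink decoy (217,252). Green fits "glass screw-cap, slimmer"; I'll confirm this in an enlarged crop and measure at the same time.

Run:
```python
from h import *
S=np.load("side0.npz");T=np.load("top0.npz");cs=imaging.get_calibration("side");ct=imaging.get_calibration("top")
a=cv2.resize(S["im"][190:320,195:370],None,fx=4,fy=4,interpolation=3)[:,:700]
cv2.imwrite("pics/c1.png",cv2.resize(a,(540,400)))
b=cv2.resize(T["im"][170:275,255:385],None,fx=4,fy=4,interpolation=3);cv2.imwrite("pics/c2.png",cv2.copyMakeBorder(b,0,0,0,0,0))
w,h=800,300
cv2.imwrite("pics/c.png",np.hstack([cv2.resize(a,(400,300)),cv2.resize(b,(370,300))]))
def cloud(d,c,u0,u1,v0,v1):
    vv,uu=np.mgrid[v0:v1,u0:u1];dd=d[v0:v1,u0:u1]
    K=np.array(c["camera_matrix"]);p=cv2.undistortPoints(np.stack([uu,vv],-1).reshape(-1,1,2).astype(float),K,np.array([c["k1"],0,0,0.]))[:,0]
    R=Rotation.from_quat(c["rotation"]).as_matrix();P=np.c_[p,np.ones(len(p))]*dd.reshape(-1,1)
    return (np.array(c["eye"])+P@R.T).reshape(v1-v0,u1-u0,3)
for n,d,c,im in(("top",T["d"],ct,T["im"]),("side",S["d"],cs,S["im"])):
    P=cloud(d,c,0,560,0,420);np.save(n+"P.npy",P)
    hsv=cv2.cvtColor(im,cv2.COLOR_BGR2HSV).astype(int)
    red=((hsv[...,0]<8)|(hsv[...,0]>172))&(hsv[...,1]>150)&(hsv[...,2]>60)
    m=red&(P[...,0]>.3)&(P[...,0]<.6)
    k,l,st,ce=cv2.connectedComponentsWithStats(m.astype(np.uint8))
    for i in range(1,k):
        if st[i,4]>8: q=P[l==i];print(n,"red",ce[i],st[i],np.median(q,0),q[:,2].max(),plane(c,*ce[i],.111))
T_=np.load("topP.npy")
for nm,u,v in(("infus",275,185),("vial",357,205),("green",272,229),("pink",311,258)):print(nm,T_[v,u])
print(np.round(T_[190:222:2,340:376:3,2]*1000))
```

```text
top red [271.54929577 228.35211268] [267 224  10  10  71] [0.46802801 0.1768009  0.11065041] 0.1184617587904806 [0.4671457  0.17785012 0.111     ]
side red [244.51041667 206.89583333] [240 202  10  11  96] [0.46658021 0.16433584 0.10822492] 0.11187120075539303 [0.46603302 0.1589231  0.111     ]
infus [0.59356761 0.17034273 0.10870468]
vial [ 0.54047156 -0.07071683  0.10202791]
green [0.46550339 0.17651965 0.10505052]
pink [0.38416078 0.06277719 0.11039763]
[[ -0.   4.   0.   2.  41.  52.  45.  45.  48.  42.  -2.  -2.]
 [ -2.   2.  43.  49.  55.  48.  47.  52.  52.  51.  -6.  -3.]
 [ 43.  48.  46.  51.  88.  86.  95.  94.  49.  48.  -5. -10.]
 [ 47.  51.  47.  92.  77.  72.  76.  79.  93.  48.  31.   4.]
 [ 48.  49.  52.  95.  78.  70. 112. 126.  82.  91.  33.   3.]
 [ 40.  49.  86.  79.  75.  92. 115. 129. 127.  89.  43.  -0.]
 [ 51.  47.  91.  75.  71.  97. 117. 129. 129.  86.  47.  -3.]
 [ 50.  52.  94.  71.  75.  87. 107. 132.  74.  89.  50.   2.]
 [ 52.  50.  91.  75.  76.  73.  99.  72.  76.  84.  54.  -4.]
 [ 51.  51.  93.  79.  75.  64.  73.  74.  77.  90.  48.  36.]
 [ 50.  42.  52.  72.  74.  77.  73.  76.  68.  91.  53.  47.]
 [ 53.  42.  46.  89.  74.  71.  77.  77.  86.  50.  46.  44.]
 [ 49.  48.  48.  49.  89.  71.  76.  90.  90.  51.  51.  49.]
 [ 43.  48.  50.  49.  48.  92.  84.  45.  52.  52.  48.  39.]
 [ 40.  45.  51.  57.  48.  46.  48.  54.  54.  46.  -4.   3.]
 [ 37.  49.  53.  49.  50.  47.  50.  34.  31.  -4.  -4.  -9.]]
```

View pics/c.png

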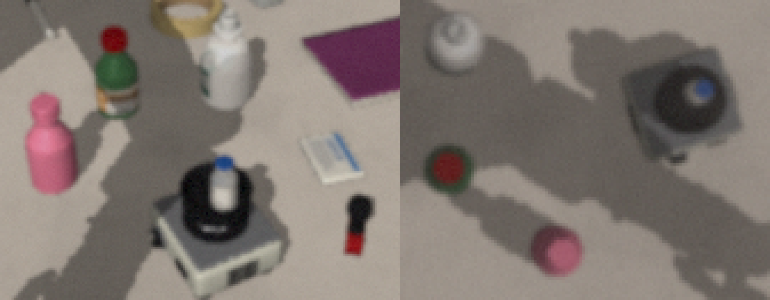

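Crop: the green bottle with the red screw cap (side 245,207; top 272,228) is slim and has a cap about 31 mm wide, so it's the one meant. The infusion bottle is white and wider, and the decoy is pink. The vial has a blue cap and stands off-centre in the cradle. Next I measure the vial, the rim and the bottle.

```bash
cat > m.py <<'E'
from h import *
from scipy.optimize import least_squares
def circ(q,r=None):
    f=lambda p:np.hypot(q[:,0]-p[0],q[:,1]-p[1])-(p[2] if r is None else r)
    return least_squares(f,[*q[:,:2].mean(0),.034],loss="soft_l1",f_scale=.002).x
E
python3 - <<'E'
from m import *
for n in("top","side"):
    c=imaging.get_calibration(n);P=np.load(n+"P.npy");im=np.load(n+"0.npz")["im"]
    hsv=cv2.cvtColor(im,cv2.COLOR_BGR2HSV).astype(int)
    reg=(abs(P[...,0]-.53)<.06)&(abs(P[...,1]+.065)<.06)
    q=P[reg&(P[...,2]>.083)&(P[...,2]<.1)];print(n,"rim",circ(q),len(q))
    b=reg&(hsv[...,0]>100)&(hsv[...,0]<130)&(hsv[...,1]>120)&(P[...,2]>.1)
    v,u=np.nonzero(b);print("blue",len(u),u.mean(),v.mean(),np.median(P[b],0),plane(c,u.mean(),v.mean(),.127))
    hi=reg&(P[...,2]>.102);print("hi",hi.sum(),P[hi].mean(0))
    if n=="side":
        w=reg&(P[...,2]>.095)&(P[...,2]<.112);print("vialbody",w.sum(),circ(P[w],.013))
    # black cradle blob outline -> rim plane
    k=(hsv[...,2]<45)&reg&(P[...,2]>.06)
    cs,_=cv2.findContours(k.astype(np.uint8),0,1);m=max(cs,key=cv2.contourArea)
    if n=="top": print("blackcirc",circ(np.array([plane(c,*p,.092) for p in m[:,0].astype(float)])))
    g=(hsv[...,0]>40)&(hsv[...,0]<90)&(hsv[...,1]>90)&(abs(P[...,0]-.467)<.05)&(abs(P[...,1]-.175)<.05)&(P[...,2]>.02)
    if n=="side":
        w=(abs(P[...,0]-.467)<.05)&(abs(P[...,1]-.175)<.05)&(P[...,2]>.015)&(P[...,2]<.06);print("bottle body",w.sum(),circ(P[w],.027))
    for nm,x,y in(("inf",.6,.17),):
        w=(abs(P[...,0]-x)<.06)&(abs(P[...,1]-y)<.06)&(P[...,2]>.05);print(nm,P[w].mean(0),P[w].min(0),P[w].max(0))
P=np.load("topP.npy");w=(abs(P[...,0]-.53)<.09)&(abs(P[...,1]+.065)<.09)&(P[...,2]>.04)&(P[...,2]<.058)
print("mixer rect",cv2.minAreaRect((P[w][:,:2]*1000).astype(np.float32)))
E
```

```text
top rim [ 0.54333676 -0.07347699  0.03258994] 152
blue 9 361.6666666666667 200.88888888888889 [ 0.55001187 -0.07935281  0.12854882] [ 0.55039721 -0.07963088  0.127     ]
hi 62 [ 0.5485572  -0.07615431  0.11979379]
blackcirc [ 0.54075268 -0.06560005  0.02645047]
inf [0.5986439  0.17405732 0.088488  ] [0.57040165 0.14297251 0.05010532] [0.63237656 0.20375093 0.13580134]
side rim [ 0.54132097 -0.07580533  0.03191211] 287
blue 31 292.5806451612903 260.1290322580645 [ 0.5492087  -0.08235394  0.12774153] [ 0.54934716 -0.08128704  0.127     ]
hi 141 [ 0.54836447 -0.08666356  0.11662955]
vialbody 83 [ 0.5489427  -0.08033643  0.034     ]
bottle body 256 [0.46590343 0.17473259 0.034     ]
inf [0.59846363 0.15688094 0.08250006] [0.56892948 0.13799328 0.05006137] [0.63011724 0.18400096 0.13015953]
mixer rect ((541.6719970703125, -72.17650604248047), (100.2800064086914, 109.5555191040039), 19.615951538085938)
```

Request:
{"fn": "apply_moves", "kwargs": {
  "targets": [
    [[0.6,0.67,0,4.6,0.2],[0.6,0.67,0,4.6,0.2],[0.6,0.67,0,4.6,0.2],[0.6,0.67,0,4.6,0.2],[0.6,0.67,0,4.6,0.2],[0.6,0.67,0,4.6,0.2],[0.6,0.67,0,4.6,0.2],[0.6,0.67,0,4.6,0.2]]
  ]
}}

```text
clock: 0.77
eef_pos: [0.4028, -0.2376, 0.214]
tool_rot: [0.858, 0.514, -0.0, -0.0]
ft_force: [-0.5, 0.4, 0.4]
grip_width: 0.0514
grasp_force: 0.0
```

Request:
{"fn": "apply_moves", "kwargs": {
  "targets": [
    [[0.6,0.67,0,4.6,0.2],[0.6,0.67,0,4.6,0.2],[0.6,0.67,0,4.6,0.2],[0.6,0.67,0,4.6,0.2],[0.6,0.67,0,4.6,0.2],[0.6,0.67,0,4.6,0.2],[0,0,0,0,0.2],[0,0,0,0,0.2]]
  ]
}}

```text
clock: 1.43
eef_pos: [0.5466, -0.0768, 0.2132]
tool_rot: [0.711, 0.704, -0.001, -0.001]
ft_force: [0.3, -0.0, -0.3]
grip_width: 0.0512
grasp_force: 0.0
```

Request:
{"fn": "apply_moves", "kwargs": {
  "targets": [
    [[0.06,-0.09,-0.5,0,0.2],[0,0,-0.5,0,0.2],[0,0,-0.5,0,0.2],[0,0,-0.4,0,0.2],[0,0,-0.3,0,0.2],[0,0,-0.2,0,0.2],[0,0,-0.1,0,0.2],[0,0,0,0,0.2]]
  ]
}}

```text
clock: 2.1
eef_pos: [0.5475, -0.0827, 0.1136]
tool_rot: [0.712, 0.702, -0.001, -0.001]
ft_force: [-0.6, 0.3, 0.2]
grip_width: 0.0512
grasp_force: 0.0
```

Run:
```python
from h import *
im,d,c=cam("side");im2,_,_=cam("top")
cv2.imwrite("pics/g1.png",np.hstack([cv2.resize(im[210:320,230:350],(436,400),interpolation=3),cv2.resize(im2[160:250,310:400],(360,400),interpolation=3)]))
```

```text
(no output)
```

View pics/g1.png

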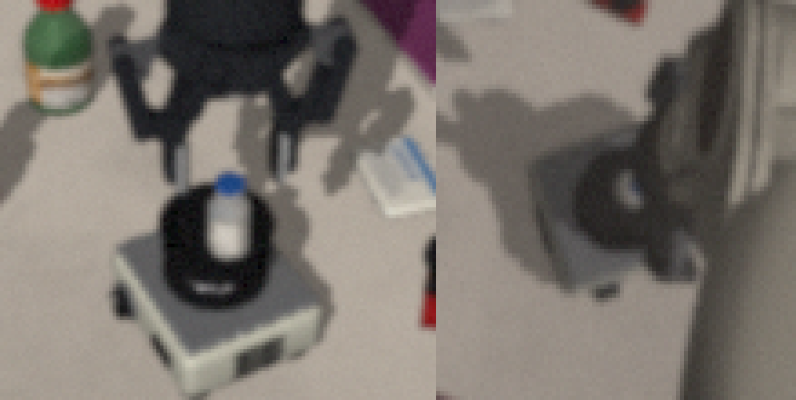

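The side view shows the open fingers around (160–290,150–180) in the crop, beside or behind the vial, so I'm projecting the expected tip positions to check.

Run:
```python
from h import *
o=get_obs();t=o["eef_pos"];print(t)
def proj(c,p):
    R=Rotation.from_quat(c["rotation"]).as_matrix();q=R.T@(np.array(p)-c["eye"])
    return cv2.projectPoints(q[None],np.zeros(3),np.zeros(3),c["camera_matrix"],np.array([c["k1"],0,0,0.]))[0].ravel().round(1)
for n in("side","top"):
    im,d,c=cam(n)
    for p in([0,0,0],[.026,0,-.012],[-.026,0,-.012],[.03,0,.02]):print(n,proj(c,t+p))
    print("vialtop",proj(c,[.549,-.0805,.129]))
    vv=[]
    if n=="side":
        for u,v in((292,262),(278,253),(307,253),(279,260),(308,258),(308,248)):
            print(u,v,world(c,u,v,np.median(d[v-1:v+2,u-1:u+2])))
```

```text
[ 0.54875589 -0.08259209  0.114976  ]
side [292.3 264.7]
side [303.8 267.4]
side [280.4 270. ]
side [306.2 256.3]
vialtop [292.4 259.2]
292 262 [ 0.54684248 -0.08769433  0.12779801]
278 253 [ 0.51599827 -0.09141312  0.16092599]
307 253 [ 0.57690007 -0.09434798  0.1549548 ]
279 260 [ 0.5176636  -0.09417509  0.14368027]
308 258 [ 0.5796528  -0.09453701  0.14069151]
308 248 [ 0.57807352 -0.09563098  0.16964366]
top [361.9 201.9]
top [361.1 193.4]
top [361.1 211.1]
top [363.3 190.8]
vialtop [362.1 201.3]
```

Run:
```python
from h import *
im,d,c=cam("side")
for u in (278,280,306,308):
    print(u,[(v,*np.round(1000*world(c,u,v,d[v,u])).astype(int),im[v,u].tolist()) for v in range(254,276,2)])
```

```text
278 [(254, np.int64(516), np.int64(-89), np.int64(156), [60, 58, 57]), (256, np.int64(516), np.int64(-90), np.int64(151), [61, 58, 59]), (258, np.int64(516), np.int64(-91), np.int64(147), [66, 65, 64]), (260, np.int64(517), np.int64(-87), np.int64(138), [118, 124, 132]), (262, np.int64(539), np.int64(54), np.int64(-1), [123, 131, 136]), (264, np.int64(522), np.int64(-51), np.int64(91), [42, 43, 47]), (266, np.int64(522), np.int64(-54), np.int64(89), [20, 21, 22]), (268, np.int64(522), np.int64(-53), np.int64(81), [18, 9, 14]), (270, np.int64(522), np.int64(-54), np.int64(76), [19, 13, 16]), (272, np.int64(521), np.int64(-58), np.int64(73), [11, 16, 17]), (274, np.int64(520), np.int64(-65), np.int64(74), [23, 21, 14])]
280 [(254, np.int64(520), np.int64(-95), np.int64(161), [121, 123, 122]), (256, np.int64(520), np.int64(-94), np.int64(154), [123, 125, 124]), (258, np.int64(520), np.int64(-96), np.int64(150), [123, 124, 124]), (260, np.int64(520), np.int64(-94), np.int64(144), [123, 122, 123]), (262, np.int64(520), np.int64(-93), np.int64(136), [75, 77, 81]), (264, np.int64(527), np.i
[... 1126 characters left out ...]
96), np.int64(153), [116, 118, 117]), (256, np.int64(579), np.int64(-95), np.int64(147), [119, 121, 122]), (258, np.int64(580), np.int64(-94), np.int64(140), [135, 141, 143]), (260, np.int64(619), np.int64(51), np.int64(-3), [135, 146, 151]), (262, np.int64(617), np.int64(43), np.int64(-2), [96, 103, 110]), (264, np.int64(615), np.int64(34), np.int64(-1), [97, 102, 109]), (266, np.int64(614), np.int64(29), np.int64(-3), [99, 104, 110]), (268, np.int64(612), np.int64(18), np.int64(0), [95, 104, 108]), (270, np.int64(610), np.int64(11), np.int64(0), [95, 103, 108]), (272, np.int64(608), np.int64(4), np.int64(0), [94, 102, 108]), (274, np.int64(607), np.int64(-1), np.int64(-2), [92, 100, 107])]
```

The tips stand at about z = 0.137, so they're only at cap level, some 38 mm higher than the TCP reading suggests. I'm going down in small steps and watching force and picture.

Request:
{"fn": "apply_moves", "kwargs": {
  "targets": [
    [[0,0,-0.12,0,0.2],[0,0,-0.12,0,0.2],[0,0,-0.12,0,0.2],[0,0,-0.14,0,0.2],[0,0,0,0,0.2]]
  ]
}}

```text
clock: 2.77
eef_pos: [0.5474, -0.0818, 0.0926]
tool_rot: [0.712, 0.703, -0.001, -0.001]
ft_force: [-1.1, 1.1, -0.1]
grip_width: 0.0513
grasp_force: 0.0
```

```bash
cat > tip.py <<'E'
from h import *
im,d,c=cam("side")
print(get_obs()["eef_pos"],get_obs()["ft_force"],get_obs()["joint_pos"])
for u in (278,280,306,308):
    print(u,[(v,*np.round(1000*world(c,u,v,d[v,u])).astype(int).tolist()) for v in range(252,278,2)])
cv2.imwrite("pics/g2.png",np.hstack([cv2.resize(im[210:320,230:350],(436,400),interpolation=3)]))
E
python3 tip.py
```

```text
[ 0.5476923  -0.08191476  0.09315908] [-0.02155881  0.17577526 -0.36421218] [-1.48469592e-01  4.27169891e-01 -5.55984038e-02  1.09032755e+00
  1.14060503e-05  1.43525715e+00]
278 [(252, 515, -96, 168), (254, 515, -96, 162), (256, 515, -96, 157), (258, 515, -95, 150), (260, 516, -94, 144), (262, 515, -94, 139), (264, 516, -94, 133), (266, 515, -95, 127), (268, 516, -94, 121), (270, 516, -93, 114), (272, 521, -58, 74), (274, 520, -65, 74), (276, 519, -71, 74)]
280 [(252, 520, -95, 167), (254, 520, -94, 160), (256, 520, -95, 156), (258, 520, -93, 148), (260, 520, -93, 142), (262, 520, -95, 139), (264, 520, -93, 130), (266, 520, -94, 126), (268, 520, -92, 118), (270, 527, -52, 73), (272, 526, -57, 72), (274, 524, -67, 75), (276, 524, -72, 74)]
306 [(252, 574, -97, 160), (254, 576, -90, 149), (256, 575, -93, 146), (258, 575, -96, 142), (260, 576, -94, 135), (262, 576, -94, 129), (264, 576, -96, 125), (266, 576, -95, 118), (268, 608, 23, -4), (270, 606, 15, -2), (272, 604, 8, -3), (274, 602, -3, 1), (276, 601, -7, -2)]
308 [(252, 578, -96, 159), (254, 578, -97, 155), (256, 579, -94, 146), (258, 580, -95, 141), (260, 581, -89, 130), (262, 581, -91, 126), (264, 581, -91, 120), (266, 613, 26, 0), (268, 612, 19, -1), (270, 610, 13, -2), (272, 609, 5, -1), (274, 607, -2, -1), (276, 607, -4, -6)]
```

Request:
{"fn": "apply_moves", "kwargs": {
  "targets": [
    [[0.02,0.03,-0.14,0,0.2],[0,0,-0.14,0,0.2],[0,0,-0.14,0,0.2],[0,0,0,0,0.2],[0,0,0,0,0.2]]
  ]
}}

```text
clock: 3.23
eef_pos: [0.5489, -0.0808, 0.0769]
tool_rot: [0.712, 0.702, -0.0, -0.001]
ft_force: [-1.1, 0.6, 0.7]
grip_width: 0.0511
grasp_force: 0.0
```

```bash
python3 tip.py
```

```text
[ 0.54917889 -0.08087605  0.07725695] [-0.99927767 -0.06889558 -0.36822983] [-1.46200419e-01  4.43139718e-01 -7.58678780e-02  1.05235620e+00
 -2.74100128e-05  1.43767490e+00]
278 [(252, 516, -88, 161), (254, 516, -92, 159), (256, 516, -92, 153), (258, 516, -93, 148), (260, 516, -92, 142), (262, 515, -95, 139), (264, 516, -89, 128), (266, 516, -88, 121), (268, 516, -90, 117), (270, 516, -91, 112), (272, 516, -90, 106), (274, 517, -87, 96), (276, 520, -68, 71)]
280 [(252, 519, -98, 169), (254, 519, -99, 165), (256, 520, -94, 155), (258, 520, -94, 149), (260, 520, -93, 142), (262, 520, -95, 138), (264, 520, -92, 130), (266, 520, -93, 125), (268, 520, -92, 119), (270, 520, -93, 114), (272, 520, -92, 107), (274, 520, -94, 102), (276, 523, -73, 76)]
306 [(252, 574, -99, 162), (254, 575, -94, 152), (256, 575, -94, 147), (258, 576, -91, 138), (260, 576, -92, 133), (262, 576, -93, 128), (264, 576, -93, 123), (266, 577, -93, 117), (268, 577, -94, 112), (270, 577, -94, 106), (272, 578, -92, 98), (274, 602, 0, -2), (276, 601, -8, -1)]
308 [(252, 578, -99, 162), (254, 579, -96, 153), (256, 579, -94, 146), (258, 580, -94, 140), (260, 581, -92, 132), (262, 581, -93, 127), (264, 581, -94, 122), (266, 581, -94, 117), (268, 582, -89, 106), (270, 610, 13, -1), (272, 609, 8, -4), (274, 607, -1, -2), (276, 605, -9, 0)]
```

View pics/g2.png

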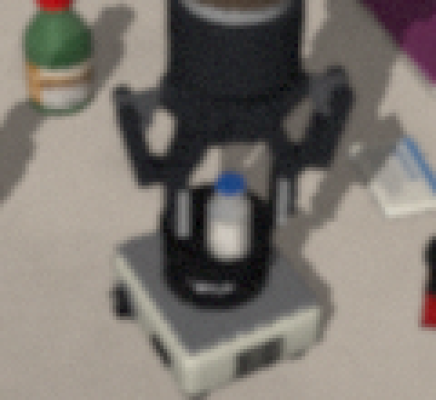

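The vial is now between the fingers: pads at crop (183,215) and (283,205), vial at (230,225), tips just above the rim. Closing.

Request:
{"fn": "apply_moves", "kwargs": {
  "targets": [
    [[0,0,0.04,0,-0.2],[0,0,0,0,-1],[0,0,0,0,-1],[0,0,0,0,-1],[0,0,0,0,-1],[0,0,0,0,-1],[0,0,0,0,-1]]
  ]
}}

```text
clock: 3.87
eef_pos: [0.5498, -0.081, 0.0796]
tool_rot: [0.712, 0.702, 0.0, 0.001]
ft_force: [0.0, -0.1, 3.4]
grip_width: 0.023
grasp_force: 58.7
```

Request:
{"fn": "apply_moves", "kwargs": {
  "targets": [
    [[0,0,0.2,0,-1],[0,0,0.4,0,-1],[0,0,0.6,0,-1],[0,0,0.6,0,-1],[0,0,0.6,0,-1],[0,0,0.6,0,-1],[0,0,0.2,0,-1]]
  ]
}}

```text
clock: 4.45
eef_pos: [0.5509, -0.0811, 0.211]
tool_rot: [0.712, 0.702, 0.002, 0.002]
ft_force: [0.9, 0.2, 0.3]
grip_width: 0.0234
grasp_force: 58.9
```

Run:
```python
from h import *
im,d,c=cam("side")
cv2.imwrite("pics/g3.png",cv2.resize(im[170:310,220:360],(500,500),interpolation=3))
```

```text
(no output)
```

View pics/g3.png

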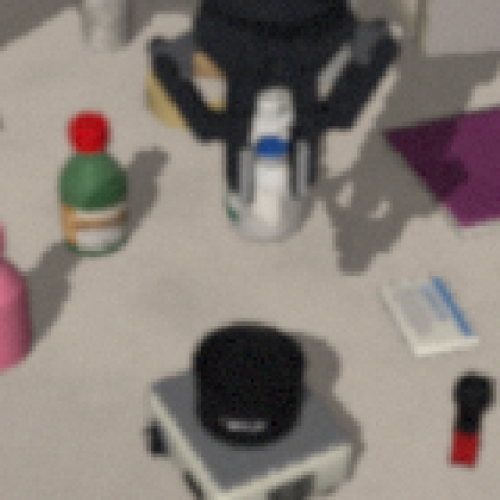

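The vial is held upright at (270,185) in the crop and the cradle is empty. Carrying it to (0.46, 0.31).

Request:
{"fn": "apply_moves", "kwargs": {
  "targets": [
    [[-0.1,0.4,0,0,-1],[-0.2,0.8,0,0,-1],[-0.2,0.9,0,0,-1],[-0.2,0.9,0,0,-1],[-0.2,0.9,0,0,-1],[-0.2,0.9,0,0,-1],[-0.2,0.9,0,0,-1],[-0.2,0.9,0,0,-1]]
  ]
}}

```text
clock: 5.17
eef_pos: [0.4878, 0.1844, 0.2053]
tool_rot: [0.712, 0.702, -0.001, -0.001]
ft_force: [-0.1, -0.4, -0.8]
grip_width: 0.023
grasp_force: 58.9
```

Request:
{"fn": "apply_moves", "kwargs": {
  "targets": [
    [[-0.2,0.9,0,0,-1],[-0.2,0.9,0,0,-1],[-0.2,0.8,0,0,-1],[-0.15,0.4,0,0,-1],[0,0.1,0,0,-1],[0,0,0,0,-1],[0,0,0,0,-1]]
  ]
}}

```text
clock: 5.75
eef_pos: [0.459, 0.3063, 0.2059]
tool_rot: [0.712, 0.703, -0.001, 0.0]
ft_force: [0.1, -0.1, -0.1]
grip_width: 0.0228
grasp_force: 58.9
```

Request:
{"fn": "apply_moves", "kwargs": {
  "targets": [
    [[0,0,-0.5,0,-1],[0,0,-0.8,0,-1],[0,0,-0.8,0,-1],[0,0,-0.8,0,-1],[0,0,-0.7,0,-1],[0,0,-0.4,0,-1],[0,0,-0.2,0,-1],[0,0,0,0,-1]]
  ]
}}

```text
clock: 6.42
eef_pos: [0.4584, 0.3046, 0.037]
tool_rot: [0.712, 0.702, -0.002, -0.0]
ft_force: [-0.5, -0.5, -0.6]
grip_width: 0.023
grasp_force: 58.9
```

Run:
```python
from h import *
im,d,c=cam("side")
o=get_obs();print(o["eef_pos"])
vv,uu=np.nonzero(d>0)
P=np.array([world(c,u,v,d[v,u]) for v,u in zip(*np.mgrid[110:260,200:330].reshape(2,-1))]).reshape(150,130,3)
hs=cv2.cvtColor(im[110:260,200:330],cv2.COLOR_BGR2HSV).astype(int)
m=(abs(P[...,0]-.46)<.012)&(abs(P[...,1]-.297)<.015)&(P[...,2]>.006)
print(m.sum(),np.sort(P[m][:,2])[:8],P[m].max(0))
b=m&(hs[...,0]>100)&(hs[...,0]<130)&(hs[...,1]>120);print("blue cap",b.sum(),P[b].min(0),P[b].max(0))
```

```text
[0.4594399  0.30568429 0.03865013]
244 [0.02898607 0.03218695 0.03443458 0.03497791 0.0358938  0.03723827
 0.0377825  0.03853457] [0.47193908 0.31093218 0.32236641]
blue cap 8 [0.45457534 0.29660887 0.08127309] [0.46655717 0.30370634 0.08552172]
```

Request:
{"fn": "apply_moves", "kwargs": {
  "targets": [
    [[0,0,-0.3,0,-1],[0,0,-0.2,0,-1],[0,0,-0.15,0,-1],[0,0,-0.05,0,-1],[0,0,-0.04,0,-1],[0,0,-0.04,0,-1],[0,0,0,0,-1]]
  ]
}}

```text
clock: 7.05
eef_pos: [0.4595, 0.3072, 0.0081]
tool_rot: [0.712, 0.703, 0.0, 0.0]
ft_force: [0.9, -0.5, -0.1]
grip_width: 0.0231
grasp_force: 58.9
```

Request:
{"fn": "apply_moves", "kwargs": {
  "targets": [
    [[0,0,-0.04,0,-1],[0,0,-0.02,0,-1],[0,0,0,0,-1]]
  ]
}}

```text
clock: 7.3
eef_pos: [0.4593, 0.3071, 0.0055]
tool_rot: [0.712, 0.703, 0.0, 0.0]
ft_force: [0.5, -0.2, -0.1]
grip_width: 0.0232
grasp_force: 58.9
```

Request:
{"fn": "apply_moves", "kwargs": {
  "targets": [
    [[0,0,-0.03,0,-1],[0,0,0,0,-1],[0,0,0,0,-1]]
  ]
}}

```text
clock: 7.55
eef_pos: [0.4595, 0.3073, 0.005]
tool_rot: [0.712, 0.702, 0.0, 0.0]
ft_force: [-1.7, 0.1, 4.8]
grip_width: 0.023
grasp_force: 59.4
```

Request:
{"fn": "apply_moves", "kwargs": {
  "targets": [
    [[0,0,0.01,0,-1],[0,0,0,0,-0.3],[0,0,0,0,-0.1],[0,0,0,0,0.1],[0,0,0,0,0.2],[0,0,0,0,0.2],[0,0,0,0,0.2],[0,0,0,0,0.2]]
  ]
}}

```text
clock: 8.22
eef_pos: [0.4593, 0.3071, 0.0046]
tool_rot: [0.712, 0.703, -0.0, -0.0]
ft_force: [0.0, -0.2, -0.1]
grip_width: 0.0515
grasp_force: 0.0
```

Request:
{"fn": "apply_moves", "kwargs": {
  "targets": [
    [[0,0,0.3,0,0.2],[0,0,0.6,0,0.2],[0,0,0.9,0,0.2],[0,0,0.9,0,0.2],[0,0,0.9,0,0.2],[0,0,0.9,0,0.2],[0,0,0.5,0,0.2]]
  ]
}}

```text
clock: 8.8
eef_pos: [0.4607, 0.3081, 0.2096]
tool_rot: [0.712, 0.703, 0.003, 0.001]
ft_force: [0.5, 1.2, 1.3]
grip_width: 0.0511
grasp_force: 0.0
```

Run:
```python
from m import *
print(get_obs()["eef_pos"])
im,d,c=cam("side");it,dt,ct=cam("top")
def cl(d,c): return np.array([world(c,u,v,d[v,u]) for v,u in zip(*np.mgrid[0:420,0:560].reshape(2,-1))]).reshape(420,560,3)
P=cl(d,c);T=cl(dt,ct)
for n,Q in(("s",P),("t",T)):
    m=(abs(Q[...,0]-.46)<.03)&(abs(Q[...,1]-.305)<.03)&(Q[...,2]>.01)&(Q[...,2]<.08)
    print(n,m.sum(),Q[m].mean(0),Q[m].min(0),Q[m].max(0))
m=(abs(P[...,0]-.467)<.03)&(abs(P[...,1]-.175)<.04)
for a,b,r in((.015,.06,.027),(.094,.108,.0155)):
    w=m&(P[...,2]>a)&(P[...,2]<b);print("bottle",w.sum(),least_squares(lambda p:np.hypot(P[w][:,0]-p[0],P[w][:,1]-p[1])-r,[.467,.178],loss="soft_l1",f_scale=.002).x)
cv2.imwrite("pics/g4.png",cv2.resize(im[120:280,180:340],(500,500),interpolation=3))
```

```text
[0.4607138  0.30805552 0.20958503]
s 65 [0.4562179  0.30109937 0.03795354] [0.44704474 0.29169988 0.01083284] [0.47052369 0.31332236 0.05385182]<stdin>:8: RuntimeWarning: Mean of empty slice.
  ret = um.true_divide(
Traceback (most recent call last):
ValueError: zero-size array to reduction operation minimum which has no identity
```

The vial stands upright: its top is at z = 0.054 and its centre near (0.457, 0.305). Next I refine the bottle and seat centres from the saved clouds.

Run:
```python
from m import *
P=np.load("sideP.npy")
def fit(w,r,x0):return least_squares(lambda p:np.hypot(P[w][:,0]-p[0],P[w][:,1]-p[1])-r,x0,loss="soft_l1",f_scale=.002).x.round(4)
m=(abs(P[...,0]-.467)<.04)&(abs(P[...,1]-.172)<.04)
for a,b,r in((.015,.06,.027),(.094,.108,.0155)):
    w=m&(P[...,2]>a)&(P[...,2]<b);print("bottle",w.sum(),fit(w,r,[.467,.178]))
m=(abs(P[...,0]-.542)<.045)&(abs(P[...,1]+.074)<.045)
v=np.hypot(P[...,0]-.549,P[...,1]+.0805)<.017
# outside wall of the cradle facing the camera
w=m&(P[...,2]>.062)&(P[...,2]<.085)&(P[...,1]<-.085)&~(v)&(np.hypot(P[...,0]-.542,P[...,1]+.073)>.031);print("cradle wall",w.sum(),fit(w,.034,[.542,-.073]))
im,d,c=cam("side");Q=np.array([world(c,u,v,d[v,u]) for v,u in zip(*np.mgrid[230:310,250:340].reshape(2,-1))])
w=(np.hypot(Q[:,0]-.542,Q[:,1]+.073)<.045)&(Q[:,2]>.084)&(Q[:,2]<.1);q=Q[w];print("rim now",w.sum(),circ(q).round(4))
P=Q;w=(Q[:,2]>.062)&(Q[:,2]<.085)&(np.hypot(Q[:,0]-.542,Q[:,1]+.073)>.0305)&(np.hypot(Q[:,0]-.542,Q[:,1]+.073)<.04)&(Q[:,1]<-.085);print("wall now",w.sum(),fit(w,.034,[.542,-.073]))
it,dt,ct=cam("top");Q=np.array([world(ct,u,v,dt[v,u]) for v,u in zip(*np.mgrid[170:240,320:400].reshape(2,-1))])
w=(np.hypot(Q[:,0]-.542,Q[:,1]+.073)<.045)&(Q[:,2]>.084)&(Q[:,2]<.1);print("top rim now",w.sum(),circ(Q[w]).round(4))
w=(np.hypot(Q[:,0]-.542,Q[:,1]+.073)<.045)&(Q[:,2]>.068);print("top disc",cv2.minEnclosingCircle((Q[w][:,:2]*1000).astype(np.float32)))
w=(Q[:,2]>.04)&(Q[:,2]<.058);print("mixer",cv2.minAreaRect((Q[w][:,:2]*1000).astype(np.float32)))
```

```text
bottle 256 [0.4659 0.1747]
bottle 57 [0.4659 0.1746]
cradle wall 136 [ 0.5425 -0.0756]
rim now 239 [ 0.5421 -0.0775  0.0329]
wall now 136 [ 0.5426 -0.0756]
top rim now 141 [ 0.5434 -0.0734  0.033 ]
top disc ((544.0638427734375, -74.01242065429688), 36.19464874267578)
mixer ((542.099609375, -73.39733123779297), (97.36446380615234, 110.41307830810547), 18.218488693237305)
```

Request:
{"fn": "apply_moves", "kwargs": {
  "targets": [
    [[0.03,-0.4,0,0,0.2],[0.03,-0.8,0,0,0.2],[0.03,-0.8,0,0,0.2],[0.03,-0.8,0,0,0.2],[0.03,-0.45,0,0,0.2],[0,-0.05,0,0,0.2],[0,0,0,0,0.2],[0,0,0,0,0.2]]
  ]
}}

```text
clock: 9.67
eef_pos: [0.4648, 0.1753, 0.2035]
tool_rot: [0.712, 0.702, -0.001, -0.001]
ft_force: [0.1, 0.3, 0.2]
grip_width: 0.0513
grasp_force: 0.0
```

Down 130 mm to a TCP reading of about 0.073, slowing towards the end.

Request:
{"fn": "apply_moves", "kwargs": {
  "targets": [
    [[0.03,0,-0.5,0,0.2],[0,0,-0.7,0,0.2],[0,0,-0.7,0,0.2],[0,0,-0.6,0,0.2],[0,0,-0.4,0,0.2],[0,0,-0.2,0,0.2],[0,0,-0.15,0,0.2],[0,0,0,0,0.2]]
  ]
}}

```text
clock: 10.33
eef_pos: [0.4659, 0.1757, 0.0736]
tool_rot: [0.711, 0.703, -0.001, -0.0]
ft_force: [-0.4, -0.6, 1.1]
grip_width: 0.0511
grasp_force: 0.0
```

Run:
```python
from h import *
print(get_obs()["eef_pos"])
im,d,c=cam("side")
P=np.array([world(c,u,v,d[v,u]) for v,u in zip(*np.mgrid[180:260,210:290].reshape(2,-1))])
for s in(-1,1):
    w=(s*(P[:,0]-.466)>.022)&(abs(P[:,0]-.466)<.06)&(abs(P[:,1]-.165)<.02)&(P[:,2]>.06);q=P[w];print(s,len(q),np.sort(q[:,2])[:6].round(3),q[q[:,2]<.12].mean(0))
cv2.imwrite("pics/g4.png",cv2.resize(im[150:260,190:300],(500,500),interpolation=3))
```

```text
[0.46589847 0.17566782 0.0736323 ]
-1 287 [0.06  0.061 0.061 0.063 0.063 0.063] [0.43513109 0.16645367 0.09998952]
1 256 [0.061 0.062 0.064 0.065 0.095 0.098] [0.49615252 0.16639333 0.10375235]
```

View pics/g4.png

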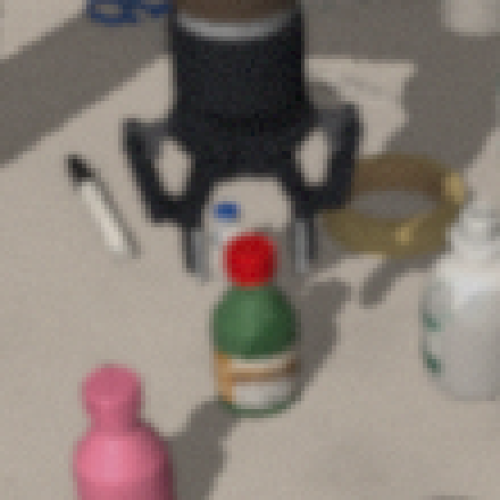

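The fingers straddle the red cap at (250,258), tips level with its lower edge at z ≈ 0.095. Lowering 2 mm and closing.

Request:
{"fn": "apply_moves", "kwargs": {
  "targets": [
    [[0,0,-0.05,0,0.2],[0,0,0,0,-0.2],[0,0,0,0,-1],[0,0,0,0,-1],[0,0,0,0,-1],[0,0,0,0,-1],[0,0,0,0,-1]]
  ]
}}

```text
clock: 10.97
eef_pos: [0.4672, 0.1753, 0.0739]
tool_rot: [0.712, 0.702, 0.001, 0.0]
ft_force: [-1.7, -0.1, 6.1]
grip_width: 0.0296
grasp_force: 59.1
```

Request:
{"fn": "apply_moves", "kwargs": {
  "targets": [
    [[0,0,0.2,0,-1],[0,0,0.4,0,-1],[0,0,0.6,0,-1],[0,0,0.8,0,-1],[0,0,0.8,0,-1],[0,0,0.5,0,-1],[0,0,0.2,0,-1],[0,0,0,0,-1]]
  ]
}}

```text
clock: 11.63
eef_pos: [0.4678, 0.1755, 0.2148]
tool_rot: [0.712, 0.702, 0.002, 0.001]
ft_force: [0.3, -0.4, -2.1]
grip_width: 0.0295
grasp_force: 59.6
```

Request:
{"fn": "apply_moves", "kwargs": {
  "targets": [
    [[0.1,-0.4,0,0,-1],[0.2,-0.8,0,0,-1],[0.3,-0.9,0,0,-1],[0.3,-0.9,0,0,-1],[0.3,-0.9,0,0,-1],[0.3,-0.9,0,0,-1],[0.2,-0.8,0,0,-1],[0.15,-0.5,0,0,-1]]
  ]
}}

```text
clock: 12.3
eef_pos: [0.5396, -0.0722, 0.2098]
tool_rot: [0.713, 0.701, -0.002, -0.001]
ft_force: [0.4, -0.1, -1.6]
grip_width: 0.0298
grasp_force: 59.6
```

Request:
{"fn": "apply_moves", "kwargs": {
  "targets": [
    [[0.04,-0.15,0,0,-1],[0,-0.02,-0.1,0,-1],[0,0,0,0,-1],[0,0,0,0,-1]]
  ]
}}

```text
clock: 12.63
eef_pos: [0.541, -0.0744, 0.2073]
tool_rot: [0.711, 0.703, -0.001, -0.001]
ft_force: [-0.2, 0.8, -2.2]
grip_width: 0.0294
grasp_force: 59.6
```

```bash
cat > chk.py <<'E'
from m import *
print(get_obs()["eef_pos"],get_obs()["ft_force"])
im,d,c=cam("side");P=np.array([world(c,u,v,d[v,u]) for v,u in zip(*np.mgrid[180:310,240:350].reshape(2,-1))]);col=im[180:310,240:350].reshape(-1,1,3)
h=cv2.cvtColor(col,cv2.COLOR_BGR2HSV)[:,0].astype(int)
g=(h[:,0]>45)&(h[:,0]<90)&(h[:,1]>90)&(h[:,2]>30)&(np.hypot(P[:,0]-.543,P[:,1]+.075)<.05)
n=np.hypot(P[:,0]-.543,P[:,1]+.075)<.045
q=P[n&(P[:,2]>.1)];zf=q[:,2].min();print("foot",np.sort(q[:,2])[:6].round(3))
def fit(q,r):return least_squares(lambda p:np.hypot(q[:,0]-p[0],q[:,1]-p[1])-r,[.543,-.075],loss="soft_l1",f_scale=.002).x.round(4)
for a,b in((zf+.008,zf+.03),(zf+.03,zf+.058)):
    w=n&(P[:,2]>a)&(P[:,2]<b);print("body",w.sum(),fit(P[w],.027))
cv2.imwrite("pics/g5.png",cv2.resize(im[180:310,230:350],(480,520),interpolation=3))
E
python3 chk.py
```

```text
[ 0.54102003 -0.07441447  0.2072798 ] [-0.23088667  0.83401628 -2.17000827]
foot [0.133 0.133 0.133 0.134 0.134 0.134]
body 181 [ 0.5403 -0.0752]
body 287 [ 0.5406 -0.0748]
```

View pics/g5.png

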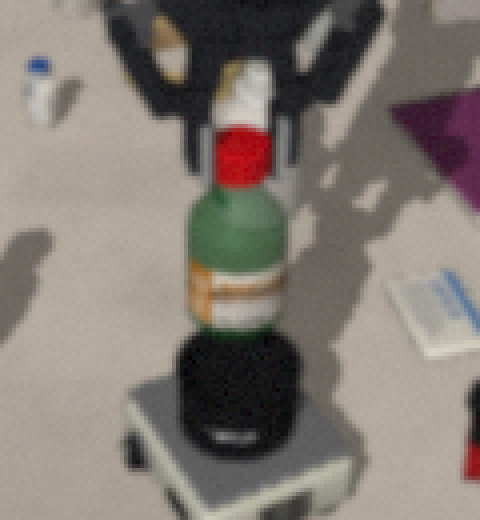

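The bottle hangs upright above the cradle, vial standing at (40,95). The correction is +2 mm in x; lowering now.

Request:
{"fn": "apply_moves", "kwargs": {
  "targets": [
    [[0.05,-0.01,-0.2,0,-1],[0,0,-0.3,0,-1],[0,0,-0.3,0,-1],[0,0,-0.2,0,-1],[0,0,-0.1,0,-1],[0,0,0,0,-1]]
  ]
}}

```text
clock: 13.18
eef_pos: [0.5434, -0.0754, 0.1635]
tool_rot: [0.711, 0.703, -0.001, -0.001]
ft_force: [-0.2, -0.2, -2.6]
grip_width: 0.0294
grasp_force: 59.6
```

Request:
{"fn": "apply_moves", "kwargs": {
  "targets": [
    [[0,0,-0.07,0,-1],[0,0,-0.07,0,-1],[0,0,-0.05,0,-1],[0,0,0,0,-1]]
  ]
}}

```text
clock: 13.52
eef_pos: [0.5441, -0.0761, 0.157]
tool_rot: [0.712, 0.702, -0.0, -0.0]
ft_force: [0.3, 0.4, -2.2]
grip_width: 0.0297
grasp_force: 59.6
```

Request:
{"fn": "apply_moves", "kwargs": {
  "targets": [
    [[-0.01,0,-0.06,0,-1],[0,0,-0.06,0,-1],[0,0,-0.05,0,-1],[0,0,-0.04,0,-1],[0,0,0,0,-1]]
  ]
}}

```text
clock: 13.93
eef_pos: [0.5437, -0.0762, 0.1488]
tool_rot: [0.712, 0.702, -0.0, 0.0]
ft_force: [-1.5, 0.2, 1.6]
grip_width: 0.0296
grasp_force: 59.9
```

Seat contact at the expected height (force up from −2.2 to +1.6 N). Pressing slowly.

Request:
{"fn": "apply_moves", "kwargs": {
  "targets": [
    [[0,0,-0.04,0,-1],[0,0,-0.04,0,-1],[0,0,-0.04,0,-1],[0,0,-0.04,0,-1],[0,0,-0.04,0,-1],[0,0,0,0,-1]]
  ]
}}

```text
clock: 14.43
eef_pos: [0.5438, -0.0761, 0.1408]
tool_rot: [0.712, 0.702, 0.0, 0.0]
ft_force: [-2.9, -0.2, 4.6]
grip_width: 0.0296
grasp_force: 60.3
```

Request:
{"fn": "apply_moves", "kwargs": {
  "targets": [
    [[0,0,-0.04,0,-1],[0,0,-0.04,0,-1],[0,0,-0.04,0,-1],[0,0,0,0,-1]]
  ]
}}

```text
clock: 14.77
eef_pos: [0.5439, -0.0762, 0.1364]
tool_rot: [0.712, 0.702, 0.0, 0.0]
ft_force: [-2.9, -0.2, 6.7]
grip_width: 0.0298
grasp_force: 60.5
```

Request:
{"fn": "apply_moves", "kwargs": {
  "targets": [
    [[-0.02,0,-0.03,0,-1],[-0.01,0,-0.03,0,-1],[0,0,-0.02,0,-1],[0,0,0,0,-1]]
  ]
}}

```text
clock: 15.1
eef_pos: [0.5436, -0.0763, 0.1339]
tool_rot: [0.712, 0.702, 0.001, 0.001]
ft_force: [-3.1, -0.5, 8.0]
grip_width: 0.0294
grasp_force: 60.7
```

Request:
{"fn": "apply_moves", "kwargs": {
  "targets": [
    [[0,0,-0.03,0,-1],[0,0,-0.02,0,-1],[0,0,0,0,-1]]
  ]
}}

```text
clock: 15.35
eef_pos: [0.5437, -0.0763, 0.1327]
tool_rot: [0.712, 0.702, 0.001, 0.001]
ft_force: [-3.5, -0.2, 11.7]
grip_width: 0.0293
grasp_force: 61.1
```

Request:
{"fn": "apply_moves", "kwargs": {
  "targets": [
    [[0,0,-0.02,0,-1],[0,0,-0.02,0,-1],[0,0,0,0,-1]]
  ]
}}

```text
clock: 15.6
eef_pos: [0.5438, -0.0765, 0.1326]
tool_rot: [0.712, 0.702, 0.001, 0.002]
ft_force: [-6.4, 0.2, 18.8]
grip_width: 0.0297
grasp_force: 61.9
```

The cradle is on its stop: height no longer changes and force rises to 19 N, well below 45 N. Final check.

Run:
```python
from m import *
im,d,c=cam("side");o=get_obs();print(o["eef_pos"],o["ft_force"],o["grasp_force"])
P=np.array([world(c,u,v,d[v,u]) for v,u in zip(*np.mgrid[110:310,200:350].reshape(2,-1))])
n=np.hypot(P[:,0]-.543,P[:,1]+.076)<.045
def fit(q,r):return least_squares(lambda p:np.hypot(q[:,0]-p[0],q[:,1]-p[1])-r,[.543,-.075],loss="soft_l1",f_scale=.002).x.round(4)
for a,b,r in((.082,.1,.027),(.1,.118,.027),(.058,.07,.034)):
    w=n&(P[:,2]>a)&(P[:,2]<b)&(True if r<.03 else P[:,1]<-.085);print(a,w.sum(),fit(P[w],r))
w=(np.hypot(P[:,0]-.459,P[:,1]-.305)<.03)&(P[:,2]>.01)&(P[:,2]<.08);print("vial",w.sum(),P[w].min(0),P[w].max(0))
```

```text
[ 0.54384609 -0.07648602  0.13268205] [-5.91088896 -0.6855922  18.83884885] 61.85486197471619
0.082 146 [ 0.543 -0.077]
0.1 161 [ 0.5435 -0.0763]
0.058 113 [ 0.5428 -0.0754]
vial 103 [0.44704202 0.2912947  0.01047904] [0.47033252 0.3109465  0.05447995]
```

```bash
python3 -c "
from workcell import order;print(order.job_done())"
```

```text
the job is handed in; nothing more can be done
None
```

The vial stands upright on the worktop near (0.46, 0.31), and the glass bottle is upright in the cradle, held pressed onto the spring's stop at about 19 N; the job is handed in, but no verdict was shown.

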